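# Wring the matching gauge block onto the one in the holder

### The job

Wring the long bright steel gauge block onto the equal steel block that sits in the dark holder: set it down flat on that block, lined up with it but with roughly a third of its length overhanging the end away from the red stop, then slide it along the face without lifting it until it meets the stop and the two blocks lie flush one on the other. Let go of it there. Leave the short steel block and the brass block where they lie.

Things in the scene. Friction and masses are not known exactly. Their poses are not given: they have to be found in the camera images.
- long_steel_block: bright steel rectangular block, loose, 80 x 36 x 22 mm (x, y, z), about 0.4 kg; origin at the centre of its underside, x along its length, z up. It lies flat on the work surface; grasp it across its 36 mm width
- holder: fixed holder: dark plate 136x64x8 mm carrying a fixed steel block 80x36x22 mm, top face 30 mm above the work surface, black cheeks 8 mm high beside it. Red stop, 36 mm wide, at its +x end: starts 41 mm from the origin, rises 12 mm above the steel top. Origin: underside, below the steel block's centre; x along that block towards the stop, z up. A block slid home lies about centred over it
- short_steel_block: bright steel block 50 x 36 x 22 mm, loose, not wanted; origin at the centre of its underside, x along its length
- brass_block: yellow brass block 80 x 36 x 22 mm, loose, not wanted; origin at the centre of its underside, x along its length
Mind the look-alikes: they are no part of the job. What is shaped like the long_steel_block but pink, purple or turquoise is not meant.

How it is judged:
By the outcome, as a careful person would: the job done as asked, in the order asked, and still so for the second after the job is handed in, with the robot touching nothing.
It also fails if it takes over 38 s, if anything falls off the work surface, if the arm or the gripper's body presses on something with over 40 N, if the wrist force passes 120 N, or if a joint passes its speed limit or range.

### The arm

A 6-joint arm with a two-finger parallel gripper is mounted at the origin on a cart in front of the work surface, level with it; the furniture and walls round the work are solid. World frame = base frame: x ahead of the robot, y to its left, z up, the work surface at z = 0. Lengths are in m, angles in rad, forces in N, time in s.
With the tool pointing down it reaches from about 0.375 to 0.9 m from the base axis. Payload 3.1 kg.
Tool frame: the origin (TCP) lies between the finger pads; the fingertips stand tip_extent ahead of it and the grasp point (between the pads) lies 11 mm behind it (tip_extent is the distance from the TCP to the fingertips, in m); z points along the fingers, y is the direction in which the jaws open and shut (so a half turn about z gives the same grasp; the last joint's range is limited). The gripper opens to 87 mm and grips with 3 to 60 N. Pads are 19 mm wide; open, the fingers measure 117 mm over their backs; the gripper's body (75 mm by 190 mm) begins 51 mm behind the grasp point.
Start: joints at [-1.437, 0.527, 1.433, -0, 1.181, -0.178], TCP at [0.192, -0.595, 0.203] pointing down, gripper open.
Joint ranges: [-3.08, 3.08], [-0.75, 2.2], [0.22, 2.44], [-1.43, 4.57], [0, 2.65], [-2.85, 2.85]. Speed limits (rad/s): [2.79, 2.79, 3.14, 3.14, 3.14, 3.14].

### API

Orientations are given as a rotation vector (axis times angle).
In Python, from bench import * gives the robot as it stands.
- The arm moves only by the tool step_arm, never from a script. Its argument "deltas" is a list of rows, each a list of 3 entries, a list of its own where there are three numbers: the shift along the tool's x, y, z as a fraction of full scale, then the turn, a rotation vector about the tool's x, y, z as a fraction of full scale, then the opening, from 0 (shut) to 1 (fully open). In form: [[[x, y, z], [ax, ay, az], hand], ...]. A call has 1 to 8 rows; each row shifts and turns the commanded pose from where the row before left it, along the tool's axes as they then stand; what a row does not reach is not made up. Full scale, the value 1, is 40 mm for a shift and 0.15 rad for a turn. A row lasts 1/8 s, in which the tool goes at most 62.5 mm and 10.7 degrees, less where a joint would pass 70% of its speed; a pose out of reach is approached as far as the arm can. A call with a number of a shift or a turn outside -1 to 1 is refused whole. A call with a gripper value outside its range is refused whole. The fingers move at their own pace and stop on an object; "force" is the grip in N (left out, the last holds). Time passes only in rows, so rows that do not move let the fingers close. It gives the time, the measured TCP pose, the force and the opening at its end, in the units of the state.
- sense(): the state, without advancing time (a new reading comes with each control period).
- capture(name): name is "side" or "top"; returns the picture (400x640x3 uint8, red, green, blue); there is no depth.
- camera_params(name): a dict with "fx", "fy", "cx", "cy" (pixels), "k1" (the pictures are not rectified: a ray, as slopes to the right and down, at radius r is drawn at 1 + k1 r^2 times it, then the intrinsics apply), "cam_to_world" (4x4, takes a point from camera to world coordinates). Camera axes: x right, y down, z forward; pixel columns grow to the right and rows downward; lengths in m; the calibration is good to about 2 mm. A picture is of the moment at which its call begins. camera_params takes no time and is no camera call.
- hand_in(): hands the job in, once; it reports no verdict.
Trained networks look in the newest picture that a camera, given by its name, has taken for a name from the list of things; names that differ only in an ending like _2 or _b are one class to them, and where a whole thing is asked for, a point or a joint stands for the part that bears it (a point fixed in the world has none). Each returns a list of dicts, best first, with "confidence" (0 to 1); they miss things now and then, are a little off and sometimes report something else, mostly with a low value. They report only what shows in the picture. A call takes as long as a camera call. They do not tell look-alikes from the thing itself.
- spot_in(camera, label): "bbox" ([left, top, right, bottom] in pixels, round what is visible of it).
- masks_of(camera, label): "pixels" (400x640 bool, what is visible of it) and "bbox" ([left, top, right, bottom] in pixels, round what is visible of it).
- landmark_of(camera, label): "location" ([column, row] in pixels: a listed point, or the origin of a listed thing).
The state is a dict: "clock": time; "joint_positions": joint angles; "joint_vel": joint speeds; "tau": joint torques, N m; "tcp_pos": TCP position; "ee_rot": TCP orientation; "ft_force": force on the tool from outside, world axes, zero at the start; "wrist_torque": the same for the moment, N m; "finger_gap": finger opening in m.
Only numpy, scipy, OpenCV 4.12 (cv2) and the standard library are available. Lean on these libraries where they do the work, as an engineer would, in place of code of your own. Each camera call takes 0.05 s, during which the arm holds its last target.

## Working session

There is one attempt and no reset: what is moved stays moved. The work goes in short steps, Python scripts to look and compute and a tool call to move; the robot and the scene stay as the last step left them, time stands still between calls to the robot, and variables do not carry over. Pictures are saved under pics/ and viewed, and the job is handed in when it is done.

Besides the shell and the picture viewer there is one more tool, called after "Call:" as a command line: name --argument value ..., lists and objects as JSON in quotes. step_arm: Moves the arm, as the interface text tells. Shift numbers are shares of 40 mm and turn numbers shares of 0.15 rad, none past 1 either way. Its arguments: {"type":"object","properties":{"deltas":{"type":"array"},"force":{"type":"number"}},"required":["deltas"]}

```bash
mkdir -p pics; ls; python3 - <<'E'
from bench import *
import cv2
s=sense();print(s)
for n in("top","side"):
    im=capture(n);cv2.imwrite(f"pics/{n}0.png",im[:,:,::-1])
    p=camera_params(n);print(n,p)
    for l in("long_steel_block","holder","short_steel_block","brass_block"):
        print(l,[(d["confidence"],d["bbox"]) for d in masks_of(n,l)])
print(sense()["clock"])
E
```

```text
pics
{'clock': 0.0, 'joint_positions': array([-1.43649851e+00,  5.28497827e-01,  1.43389272e+00, -1.17467013e-05,
        1.18136603e+00, -1.78477394e-01]), 'joint_vel': array([ 7.92652914e-04,  7.03839111e-05,  1.24978811e-03,  5.47385079e-04,
        5.71084466e-04, -9.77223808e-04]), 'tau': array([-9.55767791e-04, -4.40048540e+01, -1.76591331e+01,  6.33046520e-02,
        5.83553617e-02, -1.86963684e-04]), 'tcp_pos': array([ 0.19224708, -0.59389704,  0.20245526]), 'ee_rot': array([-3.10111547e+00, -4.88975899e-01, -5.79803665e-05]), 'ft_force': array([ 1.27436284,  0.35259428, -0.25148367]), 'wrist_torque': array([-0.00042534, -0.01867955, -0.03306779]), 'finger_gap': 0.08676953909166948}
top {'fx': 453.9407254579416, 'fy': 453.9407254579416, 'cx': 315.82175802246877, 'cy': 198.5853980418507, 'k1': -0.10565534608717998, 'cam_to_world': array([[ 5.59903434e-04, -9.80946770e-01,  1.94275890e-01,
         2.53457234e-01],
       [-9.99999794e-01, -6.10207588e-04, -1.99087202e-04,
         6.86798414e-02],
       [ 3.13842571e-04, -1.94275739e-01, -9.80946909e-01,
         1.27962251e
[... 440 characters left out ...]
30524, 'fy': 396.9533361630524, 'cx': 315.1407327431516, 'cy': 201.60371359180792, 'k1': -0.06922439838500728, 'cam_to_world': array([[-0.95865829, -0.18503637,  0.21618473,  0.27930239],
       [-0.28421806,  0.58540037, -0.75929343,  0.80200136],
       [ 0.01394228, -0.78934654, -0.61378959,  0.63245445],
       [ 0.        ,  0.        ,  0.        ,  1.        ]])}
long_steel_block [(0.87, [304.8, 305.1, 347.3, 334.3]), (0.87, [335.3, 196.1, 372.2, 217.4]), (0.85, [254.2, 245.5, 291.9, 263.6]), (0.57, [336.4, 227.9, 368.9, 255.0])]
holder [(0.92, [283.2, 133.0, 331.2, 162.0])]
short_steel_block [(0.62, [304.8, 180.8, 324.8, 196.5])]
brass_block [(0.74, [282.5, 209.0, 318.8, 236.2])]
0.5
```

```bash
python3 - <<'E'
import cv2
a=cv2.imread("pics/top0.png")[130:280,180:450];cv2.imwrite("pics/top0c.png",cv2.resize(a,(800,444),interpolation=cv2.INTER_CUBIC))
a=cv2.imread("pics/side0.png")[120:345,230:400];cv2.imwrite("pics/side0c.png",cv2.resize(a,(453,600),interpolation=cv2.INTER_CUBIC))
E
```

```text
(no output)
```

View pics/top0.png

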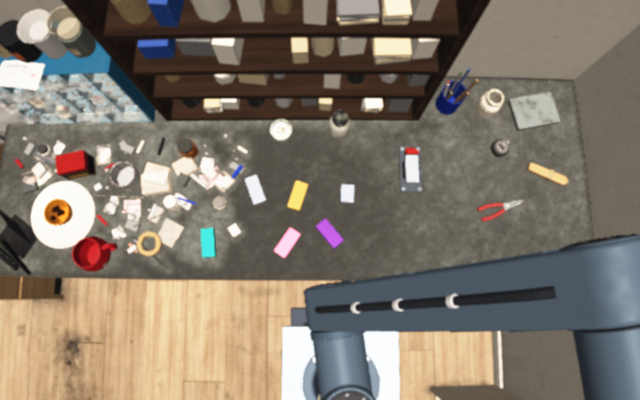

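View pics/top0c.png

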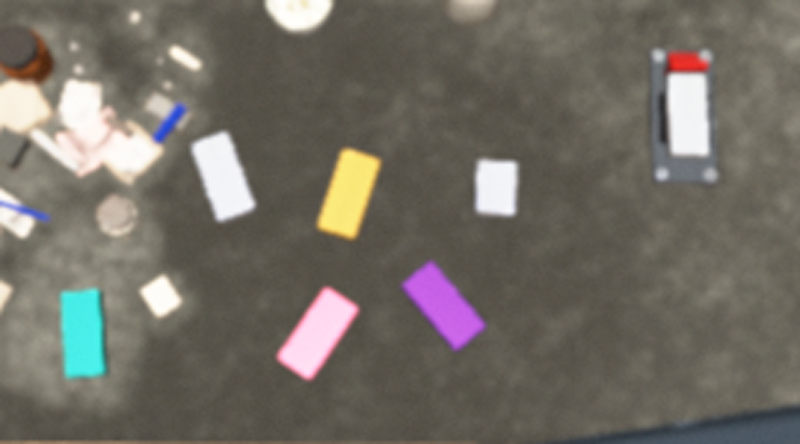

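View pics/side0c.png

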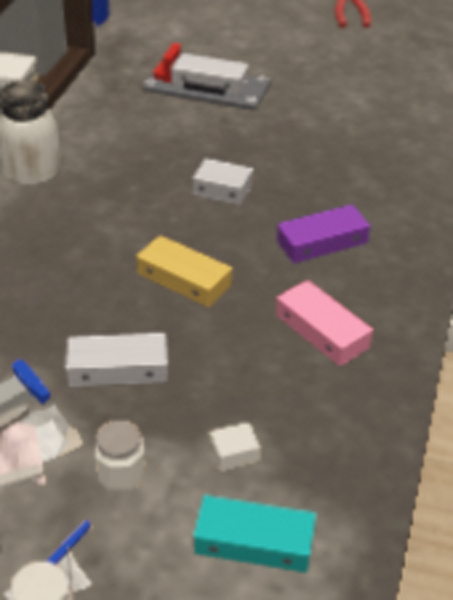

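View pics/side0.png

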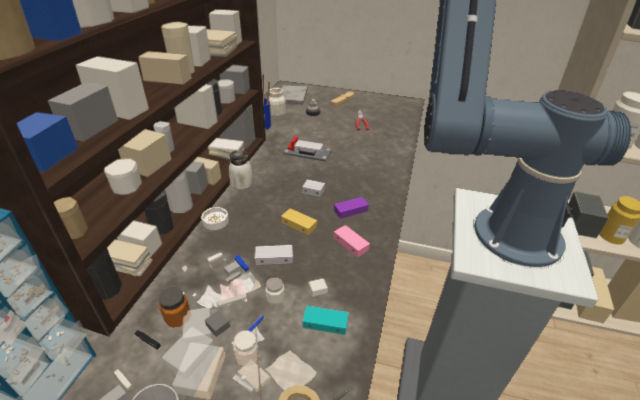

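Candidates (top camera px): bright steel (257,191), turquoise (208,243), pink (287,242), purple (329,233), brass (297,196), short steel (347,193). The bright steel block at (257,191) top / (273,255) side is the one meant: it is the only bright, uncoloured block of full length. I'll confirm it in a crop and fit the poses.

```bash
cat > h.py <<'E'
import numpy as np,cv2
from bench import *
from scipy.optimize import minimize
P={n:camera_params(n) for n in("top","side")}
def proj(n,X):
    p=P[n];T=np.linalg.inv(p["cam_to_world"]);c=np.asarray(X)@T[:3,:3].T+T[:3,3]
    s=c[:,:2]/c[:,2:];r2=(s**2).sum(1,keepdims=True);s=s*(1+p["k1"]*r2)
    return s*[p["fx"],p["fy"]]+[p["cx"],p["cy"]]
def unproj(n,uv,z):
    p=P[n];d=(np.array(uv,float)-[p["cx"],p["cy"]])/[p["fx"],p["fy"]];s=d.copy()
    for _ in range(10): s=d/(1+p["k1"]*(s@s))
    R=p["cam_to_world"];v=R[:3,:3]@np.r_[s,1];o=R[:3,3];return o+v*(z-o[2])/v[2]
def box(x,y,th,L,W,z0,z1):
    c,s=np.cos(th),np.sin(th)
    return np.array([[x+c*a*L/2-s*b*W/2,y+s*a*L/2+c*b*W/2,z] for z in(z0,z1) for a in(-1,1) for b in(-1,1)])
def sil(n,X,win):
    l,t,r,b=win;S=8
    uv=(proj(n,X)-[l-.5,t-.5])*S-.5
    h=cv2.convexHull(uv.astype(np.float32))[:,0]
    im=np.zeros(((b-t)*S,(r-l)*S),np.uint8);cv2.fillConvexPoly(im,np.round(h*16).astype(np.int32),255,shift=4)
    return cv2.resize(im,(r-l,b-t),interpolation=cv2.INTER_AREA)/255.
E
python3 - <<'E'
from h import *
for n,uv,z in[("top",(257,191),.022),("side",(274,250),.022),("top",(410,172),.03),("side",(309,146),.03),("top",(412,152),.03),("top",(375,120),0),("top",(347,193),.02),("top",(297,197),.02)]: print(n,uv,unproj(n,uv,z))
a=cv2.imread("pics/top0.png");s=cv2.imread("pics/side0.png")
f=lambda q,w,h:cv2.resize(q,(w,h),interpolation=cv2.INTER_NEAREST)
o=np.vstack([np.hstack([f(a[168:214,236:282],280,280),f(a[144:196,388:440],280,280)]),np.hstack([f(s[232:272,248:300],280,280),f(s[128:166,280:334],280,280)])])
cv2.imwrite("pics/crops.png",o)
E
```

```text
top (257, 191) [0.52437543 0.2354131  0.022     ]
side (274, 250) [0.53074164 0.23731937 0.022     ]
top (410, 172) [ 0.5784528  -0.20029089  0.03      ]
side (309, 146) [ 0.58693161 -0.19993154  0.03      ]
top (412, 152) [ 0.6379907  -0.20869756  0.03      ]
top (375, 120) [ 0.74663818 -0.10846858  0.        ]
top (347, 193) [ 0.51913433 -0.0200255   0.02      ]
top (297, 197) [0.50746725 0.12171485 0.02      ]
```

View pics/crops.png

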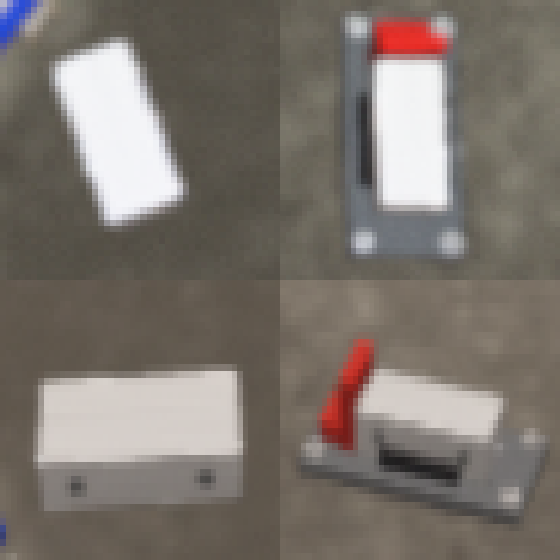

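```bash
cat > fit.py <<'E'
from h import *
import sys
def top(X): return X[4:]
def resid(n,img,layers,win):
    l,t,r,b=win;I=img[t:b,l:r].astype(float)
    rem=np.ones(I.shape[:2]);A=[]
    for X in layers[::-1]:
        c=sil(n,X,win);c=cv2.GaussianBlur(c,(0,0),.5);A.append((rem*c).ravel());rem=rem*(1-c)
    A.append(rem.ravel());A=np.array(A).T
    sol,_,_,_=np.linalg.lstsq(A,I.reshape(-1,3),rcond=None)
    R=I.reshape(-1,3)-A@sol
    return np.abs(R).clip(0,60).__pow__(2).mean()
def lay_block(v,z0=0.,L=.08):
    x,y,th=v[:3];X=box(x,y,th,L,.036,z0,z0+.022);return [X,top(X)]
def lay_holder(v):
    x,y,th=v[:3];c,s=np.cos(th),np.sin(th);o=v[3]
    pl=box(x+c*o,y+s*o,th,.136,.064,0,.008);q=.041+.004
    st=box(x+c*q,y+s*q,th,.008,.036,.008,.042);b=box(x,y,th,.08,.036,.008,.03)
    return [pl,top(pl),b,st,top(b)]
def fit(fl,x0,wins,imgs,step):
    out={}
    for cams in (["top"],["side"],["top","side"]):
        f=lambda v:sum(resid(n,imgs[n],fl(v),wins[n]) for n in cams)
        best=None
        for k in range(3):
            sx=np.vstack([x0]+[np.array(x0)+e*(1 if k%2 else -1)*(1+.5*k) for e in np.diag(step)])
            m=minimize(f,x0 if best is None else best.x,method="Nelder-Mead",options=dict(initial_simplex=sx,xatol=2e-5,fatol=1e-3,maxiter=600))
            if best is None or m.fun<best.fun: best=m
        out["+".join(cams)]=best.x;print(cams,np.round(best.x,4),round(best.fun,1))
    return out
E
python3 - <<'E'
from fit import *
I={n:cv2.imread(f"pics/{n}0.png") for n in P}
print("long");fit(lay_block,[.527,.236,.33],dict(top=(238,170,277,212),side=(250,240,296,268)),I,[.004,.004,.05])
print("holder");fit(lay_holder,[.58,-.20,-.02,.0],dict(top=(392,143,430,198),side=(279,136,336,166)),I,[.004,.004,.05,.005])
E
```

```text
long
['top'] [0.5312 0.2428 0.3699] 115.9
['side'] [0.5309 0.2407 0.3698] 35.6
['top', 'side'] [0.5308 0.2415 0.3692] 215.5
holder
['top'] [ 5.913e-01 -2.065e-01 -4.000e-04 -4.700e-03] 253.5
['side'] [ 0.5926 -0.209  -0.0029  0.0028] 215.0
['top', 'side'] [ 5.917e-01 -2.069e-01 -1.000e-04  1.500e-03] 489.4
```

```bash
python3 - <<'E'
from fit import *
I={n:cv2.imread(f"pics/{n}0.png") for n in P}
rows=[]
for lay,w in((lay_block([.5308,.2415,.3692]),dict(top=(236,168,282,214),side=(248,230,294,276))),(lay_holder([.5917,-.207,0,.0015]),dict(top=(386,144,438,196),side=(282,122,334,174)))):
    r=[]
    for n in("top","side"):
        l,t,rr,b=w[n];k=300/(rr-l);q=cv2.resize(I[n][t:b,l:rr],(300,300),interpolation=cv2.INTER_NEAREST)
        for X in lay:
            h=cv2.convexHull(((proj(n,X)-[l-.5,t-.5])*k).astype(np.float32));cv2.polylines(q,[h.astype(np.int32)],1,(0,255,0),1)
        r.append(q)
    rows.append(np.hstack(r))
cv2.imwrite("pics/ov.png",np.vstack(rows))
E
```

```text
(no output)
```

View pics/ov.png

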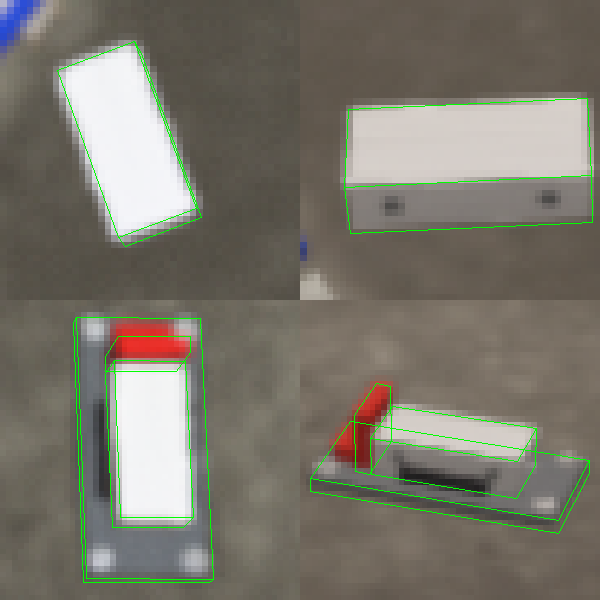

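The crop confirms a bright uncoloured full-length block with two bores. I'll check for tip_extent and refine the holder fit.

```bash
python3 - <<'E'
import bench
print([k for k in dir(bench) if not k.startswith("__")])
from fit import *
I={n:cv2.imread(f"pics/{n}0.png") for n in P}
def lay2(v):
    x,y,th=v[:3];c,s=np.cos(th),np.sin(th);o=.0;p=v[3]
    pl=box(x+c*p,y+s*p,th,.136,.064,0,.008);w=abs(v[4]);q=.041+w/2
    st=box(x+c*q,y+s*q,th,w,.036,.008,.042);b=box(x,y,th,.08,.036,.008,.03)
    ck=box(x,y,th,.045,.056,.008,.016)
    return [pl,top(pl),ck,b,st,top(st),top(b)]
fit(lay2,[.59,-.207,-.0,.0,.012],dict(top=(392,143,430,198),side=(279,130,336,166)),I,[.004,.004,.05,.005,.004])
print(proj("top",[[.513,.288,0],[.549,.195,0]]))
E
```

```text
['MotionError', 'camera_params', 'capture', 'hand_in', 'landmark_of', 'masks_of', 'sense', 'spot_in', 'tip_extent']
['top'] [ 0.5898 -0.2066  0.0028  0.0055  0.0175] 159.7
['side'] [ 0.5916 -0.2097  0.0012  0.0037  0.0163] 154.6
['top', 'side'] [ 0.5913 -0.2071  0.0046  0.0039  0.0147] 338.8
[[239.70734508 196.45983759]
 [272.10309275 184.28756432]]
```

```bash
cat >> h.py <<'E'
from scipy.spatial.transform import Rotation as Ro
def st():
    s=sense();R=Ro.from_rotvec(s["ee_rot"]).as_matrix();yaw=np.arctan2(R[1,0],R[0,0])
    print("t",round(s["clock"],2),"tcp",np.round(s["tcp_pos"],4),"yaw",round(yaw,4),"z",np.round(R[:,2],4),"F",np.round(s["ft_force"],2),"gap",round(s["finger_gap"],4));return s,R,yaw
def go(p,yaw=None):
    s,R,y=st();d=R.T@(np.array(p)-s["tcp_pos"]);print("shares",np.round(d/.04,3),"turn z",None if yaw is None else round(-(yaw-y)/.15,3))
E
python3 - <<'E'
from h import *
import bench;print(bench.tip_extent() if callable(bench.tip_extent) else bench.tip_extent)
go([.56,-.2,.16],.369);go([.5308,.2415,.12],.369)
E
```

```text
0.008
t 0.5 tcp [ 0.1923 -0.5946  0.2034] yaw 0.3128 z [ 0.e+00  1.e-04 -1.e+00] F [0.1  0.14 0.5 ] gap 0.0871
shares [11.781 -6.558  1.087] turn z -0.375
t 0.5 tcp [ 0.1923 -0.5946  0.2034] yaw 0.3128 z [ 0.e+00  1.e-04 -1.e+00] F [0.1  0.14 0.5 ] gap 0.0871
shares [ 14.482 -17.284   2.088] turn z -0.375
```

Call:
step_arm --deltas '[[[1,-0.5,0],[0,0,-0.38],0.65],[[1,-0.6,0],[0,0,0],0.65],[[1,-0.7,0],[0,0,0],0.65],[[1,-0.8,0],[0,0,0],0.65],[[1,-1,0],[0,0,0],0.65],[[1,-1,0],[0,0,0],0.65],[[1,-1,0],[0,0,0],0.65],[[1,-1,0],[0,0,0],0.65]]' --force 30

```text
clock: 1.5
tcp_pos: [0.3979, -0.2332, 0.2038]
ee_rot: [3.087, 0.577, 0.001]
ft_force: [1.1, -0.4, 0.5]
finger_gap: 0.0566
```

```bash
python3 -c "
from h import *
go([.5308,.2415,.09],.369)"
```

```text
t 1.5 tcp [ 0.3979 -0.2332  0.2038] yaw 0.3693 z [ 1.e-03 -7.e-04 -1.e+00] F [ 1.08 -0.42  0.52] gap 0.0566
shares [ 7.38 -9.87  2.84] turn z 0.002
```

Call:
step_arm --deltas '[[[0.9,-1,0.2],[0,0,0],0.65],[[0.9,-1,0.2],[0,0,0],0.65],[[0.9,-1,0.2],[0,0,0],0.65],[[0.9,-1,0.2],[0,0,0],0.65],[[0.9,-1,0.2],[0,0,0],0.65],[[0.9,-1,0.2],[0,0,0],0.65],[[0.9,-1,0.2],[0,0,0],0.65],[[0,-1,0.2],[0,0,0],0.65]]'

```text
clock: 2.5
tcp_pos: [0.5195, 0.1571, 0.1396]
ee_rot: [3.088, 0.579, 0.007]
ft_force: [0.3, -0.1, 0.9]
finger_gap: 0.0565
```

Call:
step_arm --deltas '[[[0,0,0],[0,0,0],0.65],[[0,0,0],[0,0,0],0.65]]'

```text
clock: 2.75
tcp_pos: [0.5168, 0.1546, 0.1396]
ee_rot: [3.087, 0.578, 0.001]
ft_force: [-0.6, -0.3, 0.2]
finger_gap: 0.0567
```

```bash
python3 -c "
from h import *
go([.5308,.2415,.09],.369)"
```

```text
t 2.75 tcp [0.5168 0.1546 0.1396] yaw 0.3703 z [ 8.e-04 -4.e-04 -1.e+00] F [-0.59 -0.27  0.2 ] gap 0.0567
shares [ 1.111 -1.9    1.241] turn z 0.009
```

Call:
step_arm --deltas '[[[0.55,-0.95,0.6],[0,0,0],0.65],[[0.56,-0.95,0.64],[0,0,0.01],0.65],[[0,0,0.9],[0,0,0],0.65],[[0,0,0],[0,0,0],0.65],[[0,0,0],[0,0,0],0.65]]'

```text
clock: 3.38
tcp_pos: [0.5316, 0.2407, 0.0549]
ee_rot: [3.089, 0.572, 0.002]
ft_force: [0.1, -0.1, 0.7]
finger_gap: 0.0566
```

```bash
python3 - <<'E'
from h import *
for n in("top","side"):
    cv2.imwrite(f"pics/{n}1.png",capture(n)[:,:,::-1])
go([.5308,.2415,.011],.369)
a=cv2.imread("pics/side1.png")[200:290,220:340];cv2.imwrite("pics/s1c.png",cv2.resize(a,None,fx=5,fy=5))
E
```

```text
t 3.48 tcp [0.532  0.241  0.0556] yaw 0.3666 z [ 3.2e-03  7.0e-04 -1.0e+00] F [-0.37 -0.21  0.07] gap 0.0564
shares [-0.028 -0.022  1.115] turn z -0.016
```

View pics/s1c.png

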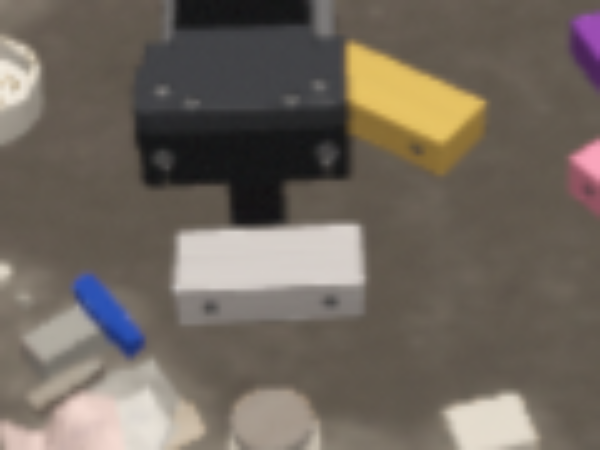

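```bash
python3 - <<'E'
from h import *
s,R,y=st()
for d in(-.043,-.028,.028,.043):
    p=s["tcp_pos"]+R@np.array([0,d,.008]);print(d,p,(proj("side",[p])[0]-[220,200])*5,proj("top",[p])[0])
print((proj("side",[s["tcp_pos"]])[0]-[220,200])*5)
E
```

```text
t 3.48 tcp [0.532  0.241  0.0556] yaw 0.3666 z [ 3.2e-03  7.0e-04 -1.0e+00] F [-0.37 -0.21  0.07] gap 0.0564
-0.043 [0.51661717 0.28118956 0.04756607] [260.30843939 285.47541388] [239.38710879 191.78909969]
-0.028 [0.52199418 0.26718643 0.04757347] [260.5159411  259.25408673] [244.45133109 189.90057253]
0.028 [0.54206836 0.21490807 0.04760112] [261.28250254 167.56951089] [263.33160755 182.86934071]
0.043 [0.54744538 0.20090494 0.04760853] [261.48490113 144.55469026] [268.37971968 180.99189004]
[259.94461269 198.46206253]
```

View pics/side1.png

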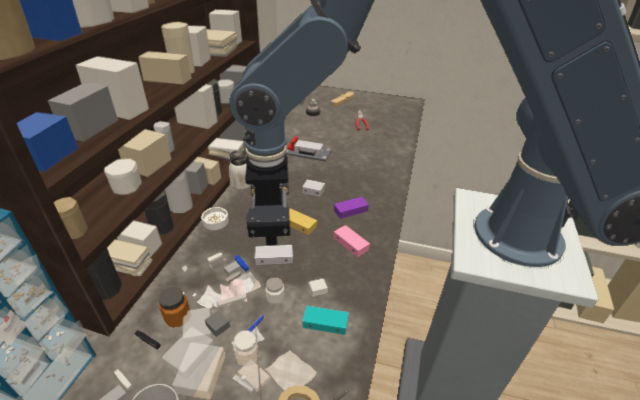

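View pics/top1.png

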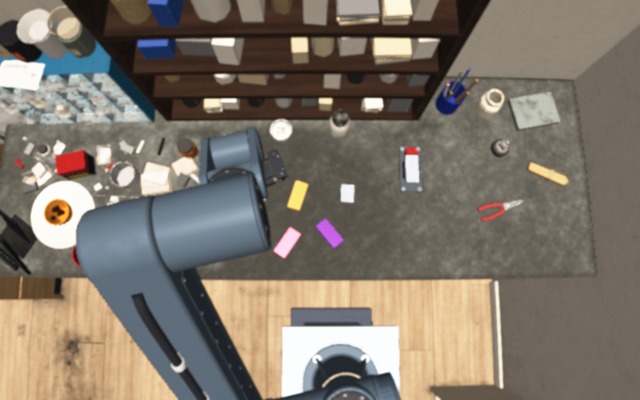

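```bash
python3 - <<'E'
from h import *
a=cv2.imread("pics/side0.png");b=cv2.imread("pics/side1.png")
d=cv2.absdiff(a,b)[240:275,245:300].max(2);print(np.argwhere(d>25)[:,0].max(initial=-1),(d>12).sum())
np.set_printoptions(linewidth=250);print(d[2:22:1,18:40])
s,R,y=st()
for dy in(-.095,.095):
  for dx in(-.0375,.0375): print("body",dx,dy,(proj("side",[s["tcp_pos"]+R@np.array([dx,dy,-.062])])[0]-[220,200])*5)
cv2.imwrite("pics/s1d.png",cv2.resize(b[170:280,230:310],None,fx=5,fy=5,interpolation=cv2.INTER_NEAREST))
E
```

```text
4 67
[[ 0  1 12 54 77 75 75 74 74 72 74 76 72 54 21  1  1  2  1  1  1  1]
 [ 1  0 12 54 76 77 76 76 73 72 74 74 73 55 22  1  1  1  2  2  2  2]
 [ 2  1  8 40 64 68 67 65 62 61 59 58 51 42 21  2  1  2  2  1  0  1]
 [ 2  2  3 11 16 17 17 18 16 12 12 12 12  8  2  1  1  1  1  1  1  1]
 [ 1  1  2  0  1  1  1  1  1  1  1  1  1  1  1  1  1  1  1  1  2  2]
 [ 1  2  1  1  1  1  2  0  1  2  2  2  1  1  1  1  1  1  1  1  1  1]
 [ 1  1  2  1  1  1  1  1  1  1  2  1  1  1  2  1  1  1  1  1  2  1]
 [ 1  2  1  1  1  1  1  2  1  1  1  1  2  2  1  1  1  1  2  1  2  1]
 [ 2  1  2  2  2  2  1  1  1  2  2  2  1  1  1  1  1  1  1  1  2  1]
 [ 1  1  1  2  1  1  1  1  1  1  1  1  1  2  2  2  1  1  1  1  1  1]
 [ 1  1  1  1  1  2  1  1  1  1  2  1  1  2  1  1  1  1  2  2  1  2]
 [ 1  1  1  1  1  1  1  1  1  1  2  1  2  0  1  1  1  1  1  2  1  1]
 [ 2  1  1  1  1  2  2  2  1  2  1  2  1  2  2  1  1  2  1  1  1  2]
 [ 1  1  1  1  1  2  1  2  1  1  1  1  1  1  2  1  1  1  2  1  1  2]
 [ 1  1  1  1  2  2  1  2  2  1  1  2  1  2  1  1  1  2  2  1  1  2]
 [ 1  1  1  1  1  2  2  2  1  1  1  1  2  1  2  1  1  1  2  2  1  2]
 [ 1  1  1  1  0  2  1  1  1  0  2  1  1  1  1  1  2  1  1  1  1  2]
 [ 1  1  1  1  0  1  1  1  1  1  1  1  1  1  1  1  1  2  1  1  1  2]
 [ 1  1  1  1  1  1  1  1  2  1  2  0  1  2  2  2  2  2  1  1  1  1]
 [ 1  2  1  1  0  2  1  2  2  1  2  1  2  2  0  1  1  2  1  1  2  1]]
t 3.48 tcp [0.532  0.241  0.0556] yaw 0.3666 z [ 3.2e-03  7.0e-04 -1.0e+00] F [-0.37 -0.21  0.07] gap 0.0564
body -0.0375 -0.095 [352.66304661 249.3857728 ]
body 0.0375 -0.095 [146.25968311 257.91702046]
body -0.0375 0.095 [339.81977821 -56.17199724]
body 0.0375 0.095 [168.60896748 -50.57447637]
```

View pics/s1d.png

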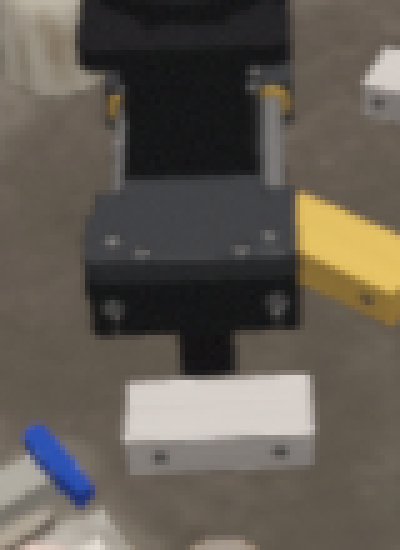

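Call:
step_arm --deltas '[[[0,0,-0.6],[0,0,0],0.65],[[0,0,0],[0,0,0],0.65],[[0,0,0],[0,0,0],0.65]]'

```text
clock: 3.85
tcp_pos: [0.5307, 0.2415, 0.0784]
ee_rot: [-3.089, -0.575, -0.002]
ft_force: [0.1, 0.3, 0.0]
finger_gap: 0.0566
```

```bash
python3 - <<'E'
from h import *
b=capture("side")[:,:,::-1];cv2.imwrite("pics/side2.png",b)
s,R,y=st()
for d in(-.043,-.028,-.095):
    print(d,[np.round((proj("side",[s["tcp_pos"]+R@np.array([0,d,z])])[0]-[230,160])*5) for z in (.008,-.062)])
cv2.imwrite("pics/s2d.png",cv2.resize(b[160:280,230:310],None,fx=5,fy=5,interpolation=cv2.INTER_NEAREST))
E
```

```text
t 3.9 tcp [0.5302 0.2415 0.0779] yaw 0.3679 z [-0.  0. -1.] F [ 0.01 -0.21  0.21] gap 0.0566
-0.043 [array([211., 448.]), array([201., 316.])]
-0.028 [array([211., 422.]), array([202., 290.])]
-0.095 [array([211., 545.]), array([200., 411.])]
```

View pics/s2d.png

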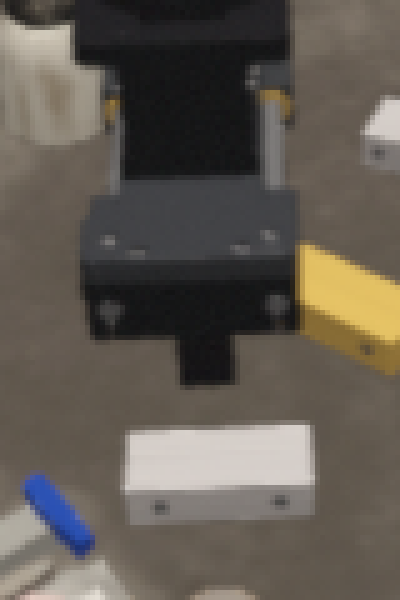

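```bash
python3 - <<'E'
from h import *
R=Ro.from_rotvec([3.088,.575,0]).as_matrix();t=np.array([.532,.241,.0556])
for dy in (.043,.075,.095):
  for dx in(-.0375,.0375):
    print(dy,dx,np.round([proj("top",[t+R@np.array([dx,dy,z])])[0] for z in(-.062,-.1)],1).tolist())
b=capture("top")[:,:,::-1];cv2.imwrite("pics/top2.png",b);st()
cv2.imwrite("pics/t2d.png",cv2.resize(b[120:220,190:310],None,fx=6,fy=6,interpolation=cv2.INTER_NEAREST))
cv2.imwrite("pics/t1d.png",cv2.resize(cv2.imread("pics/top1.png")[120:220,190:310],None,fx=6,fy=6,interpolation=cv2.INTER_NEAREST))
E
```

```text
0.043 -0.0375 [[270.5, 187.8], [269.0, 184.5]]
0.043 0.0375 [[260.9, 162.1], [259.2, 158.0]]
0.075 -0.0375 [[281.9, 183.5], [280.8, 180.1]]
0.075 0.0375 [[272.2, 157.9], [270.8, 153.7]]
0.095 -0.0375 [[289.1, 180.8], [288.2, 177.4]]
0.095 0.0375 [[279.3, 155.3], [278.1, 151.0]]
t 3.95 tcp [0.53   0.2415 0.0775] yaw 0.3681 z [-7.e-04 -2.e-04 -1.e+00] F [ 0.55  0.31 -0.28] gap 0.0566
```

View pics/t2d.png

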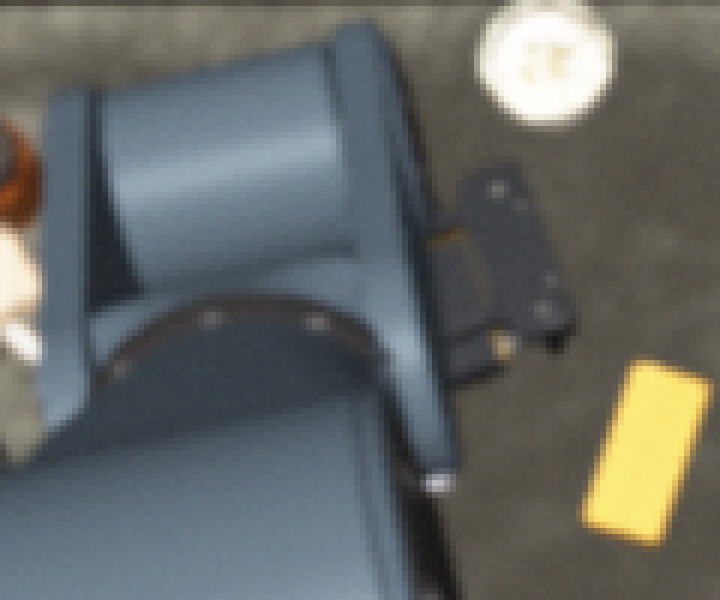

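```bash
python3 - <<'E'
from h import *
from scipy.optimize import least_squares
s,R,y=st();t=s["tcp_pos"]
def f(v,pr=0):
    H,h,dy,dx=v[0],v[1],v[2],v[3]
    a=proj("top",[t+R@np.array([dx,H+dy,-h])])[0]-[280.8,160.9]
    b=proj("side",[t+R@np.array([dx,-H+dy,-h])])[0]-[268,212.4]
    return np.r_[a,b]
r=least_squares(lambda v:f([v[0],v[1],0,0]),[.09,.1]);print(r.x,r.fun)
r=least_squares(f,[.09,.1,0,0]);print(r.x,r.fun)
for H in(.06,.075,.095):
    r=least_squares(lambda v:f([H,*v]),[.1,0,0]);print(H,r.x,r.fun)
E
```

```text
t 3.95 tcp [0.53   0.2415 0.0775] yaw 0.3681 z [-7.e-04 -2.e-04 -1.e+00] F [ 0.55  0.31 -0.28] gap 0.0566
[0.09148767 0.12774177] [-0.64703872 -0.97028836 -0.08306482  0.29080411]
[0.08390311 0.11515924 0.00857492 0.00082811] [ 1.70530257e-13 -1.79056769e-12  2.33058017e-12  7.78754838e-12]
0.06 [0.0772032  0.03260637 0.00653435] [ 0.3943326   2.06447014 -1.48146096 -0.44311671]
0.075 [0.10102632 0.01750677 0.00290967] [ 0.14868938  0.8028723  -0.55710081 -0.17001149]
0.095 [ 0.13276708 -0.00252312 -0.00168919] [-0.18793628 -1.06184424  0.7017088   0.22028186]
```

The side view shows the fingers about 27 mm higher than the reported TCP suggests. I'll go down in stages, checking picture and force.

Call:
step_arm --deltas '[[[0,0,0.6],[0,0,0],0.65],[[0,0,0.5],[0,0,0],0.65],[[0,0,0],[0,0,0],0.65],[[0,0,0],[0,0,0],0.65]]'

```text
clock: 4.45
tcp_pos: [0.5305, 0.2418, 0.0339]
ee_rot: [3.088, 0.575, 0.0]
ft_force: [-0.2, -0.5, -0.3]
finger_gap: 0.0566
```

```bash
python3 - <<'E'
from h import *
b=capture("side")[:,:,::-1];cv2.imwrite("pics/side3.png",b)
s,R,y=st()
for d in(-.043,-.028):
    print(d,[np.round((proj("side",[s["tcp_pos"]+R@np.array([0,d,z])])[0]-[230,160])*5) for z in (.008,)])
cv2.imwrite("pics/s3d.png",cv2.resize(b[160:280,230:310],None,fx=5,fy=5,interpolation=cv2.INTER_NEAREST))
E
```

```text
t 4.5 tcp [0.5309 0.2419 0.0343] yaw 0.3684 z [ 1.e-03  3.e-04 -1.e+00] F [-0.54  0.21  1.55] gap 0.0566
-0.043 [array([215., 524.])]
-0.028 [array([215., 497.])]
```

View pics/s3d.png

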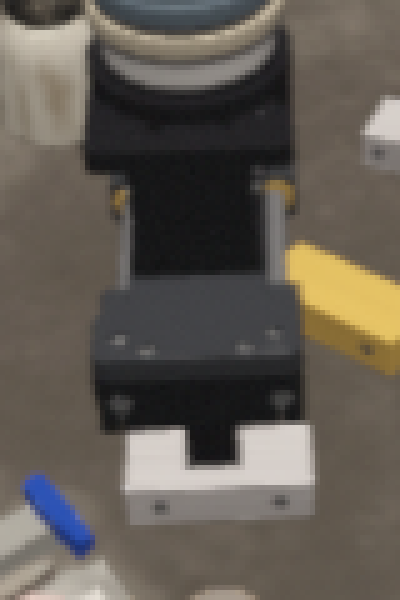

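Call:
step_arm --deltas '[[[0,0,0.1],[0,0,0],0.65],[[0,0,0],[0,0,0],0.65]]'

```text
clock: 4.75
tcp_pos: [0.5304, 0.2418, 0.0301]
ee_rot: [3.088, 0.575, 0.0]
ft_force: [-0.7, 0.8, 0.0]
finger_gap: 0.0564
```

Call:
step_arm --deltas '[[[0,0,0.1],[0,0,0],0.65],[[0,0,0],[0,0,0],0.65]]'

```text
clock: 5.0
tcp_pos: [0.5301, 0.2417, 0.0256]
ee_rot: [3.088, 0.575, -0.001]
ft_force: [-0.0, 0.0, -0.2]
finger_gap: 0.0565
```

Call:
step_arm --deltas '[[[0,0,0.1],[0,0,0],0.65],[[0,0,0],[0,0,0],0.65]]'

```text
clock: 5.25
tcp_pos: [0.5301, 0.2417, 0.0214]
ee_rot: [3.088, 0.575, -0.001]
ft_force: [0.2, 0.2, 0.1]
finger_gap: 0.0569
```

Call:
step_arm --deltas '[[[0,0,0.13],[0,0,0],0.65],[[0,0,0.13],[0,0,0],0.65],[[0,0,0],[0,0,0],0.65]]'

```text
clock: 5.62
tcp_pos: [0.5299, 0.2416, 0.0108]
ee_rot: [3.088, 0.575, -0.002]
ft_force: [0.4, -0.6, 0.6]
finger_gap: 0.0566
```

```bash
python3 - <<'E'
from h import *
b=capture("side")[:,:,::-1];cv2.imwrite("pics/side4.png",b)
s,R,y=st()
cv2.imwrite("pics/s4d.png",cv2.resize(b[160:280,230:310],None,fx=5,fy=5,interpolation=cv2.INTER_NEAREST))
E
```

```text
t 5.67 tcp [0.5301 0.2417 0.0111] yaw 0.3683 z [-8.e-04 -2.e-04 -1.e+00] F [-0.35 -0.2  -0.41] gap 0.0566
```

View pics/s4d.png

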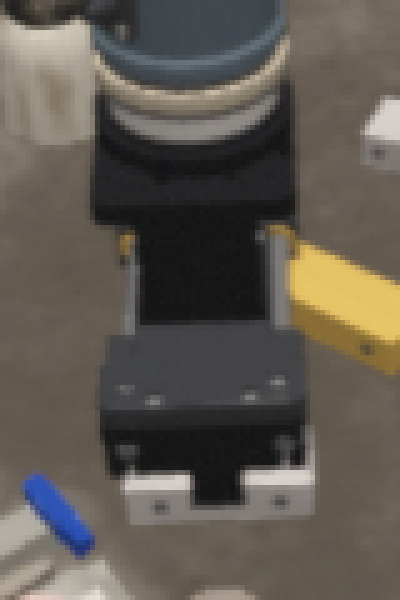

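Call:
step_arm --deltas '[[[0,0,0],[0,0,0],0.36],[[0,0,0],[0,0,0],0.36],[[0,0,0],[0,0,0],0.36],[[0,0,0],[0,0,0],0.36]]' --force 5

```text
clock: 6.18
tcp_pos: [0.5304, 0.2418, 0.0115]
ee_rot: [-3.088, -0.575, -0.0]
ft_force: [0.2, 0.2, 0.2]
finger_gap: 0.0331
```

```bash
python3 - <<'E'
from h import *
b=capture("side")[:,:,::-1];cv2.imwrite("pics/side5.png",b)
s,R,y=st()
cv2.imwrite("pics/s5d.png",cv2.resize(b[160:280,230:310],None,fx=5,fy=5,interpolation=cv2.INTER_NEAREST))
E
```

```text
t 6.22 tcp [0.5304 0.2418 0.0115] yaw 0.3684 z [ 1.e-04  0.e+00 -1.e+00] F [ 0.39  0.36 -0.52] gap 0.0322
```

View pics/s5d.png

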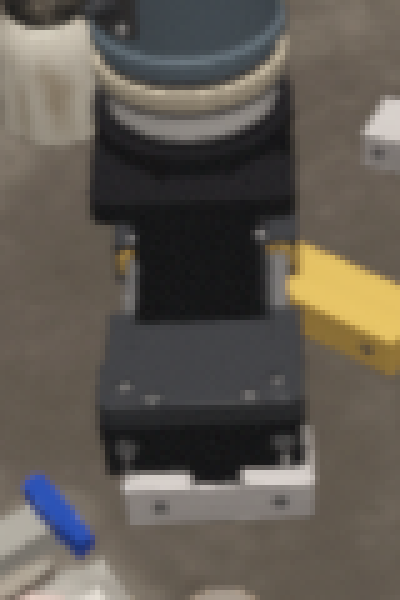

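The fingers closed past 36 mm without touching, so the tool really does sit higher than reported. I'll reopen and descend by feel.

Call:
step_arm --deltas '[[[0,0,-0.1],[0,0,0],0.65],[[0,0,0],[0,0,0],0.65],[[0,0,0.1],[0,0,0],0.65],[[0,0,0.2],[0,0,0],0.65],[[0,0,0.2],[0,0,0],0.65],[[0,0,0],[0,0,0],0.65]]'

```text
clock: 6.98
tcp_pos: [0.5295, 0.2415, -0.0057]
ee_rot: [3.088, 0.575, -0.004]
ft_force: [-0.3, -0.0, -0.4]
finger_gap: 0.0562
```

```bash
python3 - <<'E'
from h import *
b=capture("side")[:,:,::-1];cv2.imwrite("pics/side6.png",b)
s,R,y=st()
cv2.imwrite("pics/s6d.png",cv2.resize(b[160:280,230:310],None,fx=5,fy=5,interpolation=cv2.INTER_NEAREST))
E
```

```text
t 7.03 tcp [ 0.5299  0.2416 -0.0053] yaw 0.3683 z [-1.4e-03 -3.0e-04 -1.0e+00] F [ 0.08  0.1  -0.37] gap 0.0565
```

View pics/s6d.png

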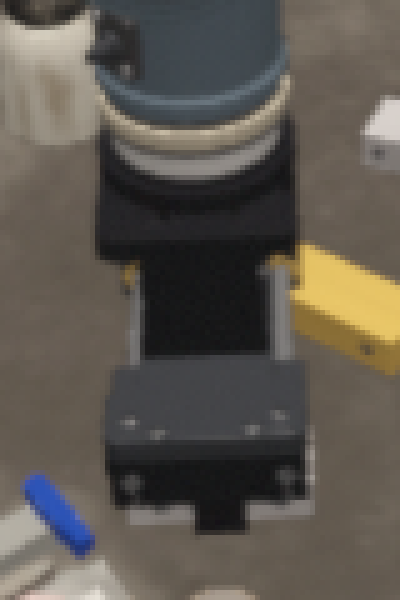

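Call:
step_arm --deltas '[[[0,0,0.08],[0,0,0],0.65],[[0,0,0],[0,0,0],0.65]]'

```text
clock: 7.28
tcp_pos: [0.5303, 0.2417, -0.0079]
ee_rot: [-3.088, -0.575, 0.0]
ft_force: [0.1, 0.7, -0.4]
finger_gap: 0.0567
```

Call:
step_arm --deltas '[[[0,0,0.08],[0,0,0],0.65],[[0,0,0],[0,0,0],0.65]]'

```text
clock: 7.52
tcp_pos: [0.5302, 0.2417, -0.0111]
ee_rot: [3.088, 0.575, -0.001]
ft_force: [-0.5, -0.5, 0.7]
finger_gap: 0.057
```

Call:
step_arm --deltas '[[[0,0,0.06],[0,0,0],0.65],[[0,0,0],[0,0,0],0.65]]'

```text
clock: 7.78
tcp_pos: [0.5302, 0.2417, -0.0135]
ee_rot: [3.088, 0.575, -0.001]
ft_force: [-0.5, -0.4, 0.7]
finger_gap: 0.0568
```

Call:
step_arm --deltas '[[[0,0,0.06],[0,0,0],0.65],[[0,0,0],[0,0,0],0.65]]'

```text
clock: 8.02
tcp_pos: [0.5302, 0.2417, -0.0159]
ee_rot: [3.088, 0.575, -0.001]
ft_force: [-0.2, 0.0, -0.4]
finger_gap: 0.0567
```

Call:
step_arm --deltas '[[[0,0,0.05],[0,0,0],0.65],[[0,0,0],[0,0,0],0.65]]'

```text
clock: 8.28
tcp_pos: [0.5302, 0.2417, -0.0179]
ee_rot: [3.088, 0.575, -0.001]
ft_force: [-0.1, -0.3, -0.1]
finger_gap: 0.0565
```

```bash
python3 - <<'E'
from h import *
b=capture("side")[:,:,::-1];cv2.imwrite("pics/side7.png",b)
s,R,y=st()
cv2.imwrite("pics/s7d.png",cv2.resize(b[160:280,230:310],None,fx=5,fy=5,interpolation=cv2.INTER_NEAREST))
E
```

```text
t 8.32 tcp [ 0.5303  0.2417 -0.0178] yaw 0.3683 z [-2.e-04 -1.e-04 -1.e+00] F [-0.4   0.01 -0.03] gap 0.0563
```

View pics/s7d.png

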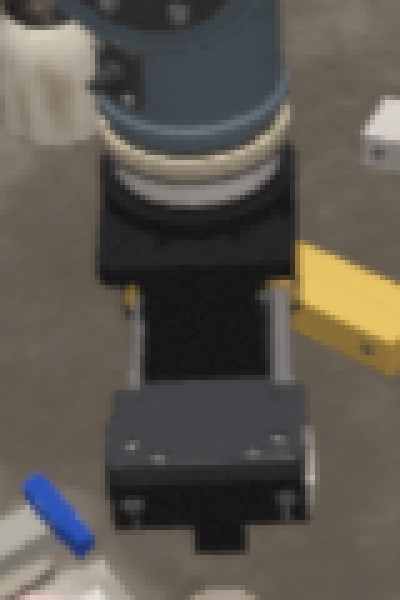

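Call:
step_arm --deltas '[[[0,0,0.05],[0,0,0],0.65],[[0,0,0],[0,0,0],0.65]]'

```text
clock: 8.57
tcp_pos: [0.5306, 0.2418, -0.0186]
ee_rot: [3.088, 0.575, 0.001]
ft_force: [-2.0, -0.5, 6.9]
finger_gap: 0.0567
```

Call:
step_arm --deltas '[[[0,0,0.03],[0,0,0],0.65],[[0,0,0],[0,0,0],0.65]]'

```text
clock: 8.82
tcp_pos: [0.5306, 0.2418, -0.0187]
ee_rot: [3.088, 0.575, 0.001]
ft_force: [-3.1, -1.1, 14.8]
finger_gap: 0.0567
```

Call:
step_arm --deltas '[[[0,0,0],[0,0,0],0.3],[[0,0,0],[0,0,0],0.3],[[0,0,0],[0,0,0],0.3],[[0,0,0],[0,0,0],0.3]]' --force 30

```text
clock: 9.32
tcp_pos: [0.5321, 0.2423, -0.0187]
ee_rot: [-3.088, -0.575, -0.006]
ft_force: [-1.2, -0.1, 13.1]
finger_gap: 0.0357
```

Gripped, but the tips are pressed on the table. I'll regrip about 3.5 mm higher so they stay clear of the lower block.

Call:
step_arm --deltas '[[[0,0,0],[0,0,0],0.5],[[0,0,0],[0,0,0],0.5],[[0,0,-0.15],[0,0,0],0.5],[[0,0,0],[0,0,0],0.5],[[0,0,0],[0,0,0],0.3],[[0,0,0],[0,0,0],0.3],[[0,0,0],[0,0,0],0.3]]'

```text
clock: 10.2
tcp_pos: [0.53, 0.2418, -0.0153]
ee_rot: [3.088, 0.576, -0.001]
ft_force: [0.1, -0.2, -0.5]
finger_gap: 0.0357
```

```bash
python3 -c "
from h import *
go([.564,-.208,.08],0.002)"
```

```text
t 10.2 tcp [ 0.53    0.2418 -0.0153] yaw 0.3685 z [-9.e-04 -2.e-04 -1.e+00] F [ 0.07 -0.16 -0.54] gap 0.0357
shares [-3.259 10.796 -2.382] turn z 2.443
```

Call:
step_arm --deltas '[[[0,0,-0.4],[0,0,0],0.3],[[0,0,-0.7],[0,0,0],0.3],[[0,0,-0.7],[0,0,0],0.3],[[0,0,-0.5],[0,0,0.61],0.3],[[0,0,0],[0,0,0.61],0.3],[[0,0,0],[0,0,0.61],0.3],[[0,0,0],[0,0,0.61],0.3],[[0,0,0],[0,0,0],0.3]]'

```text
clock: 11.2
tcp_pos: [0.5299, 0.2417, 0.0773]
ee_rot: [3.141, 0.005, -0.001]
ft_force: [-0.1, 0.7, -5.1]
finger_gap: 0.0359
```

```bash
python3 -c "
from h import *
go([.564,-.208,.08],0.002)"
```

```text
t 11.2 tcp [0.5299 0.2417 0.0773] yaw 0.0034 z [-6.e-04 -1.e-04 -1.e+00] F [-0.12  0.74 -5.13] gap 0.0359
shares [ 0.815 11.245 -0.066] turn z 0.009
```

Call:
step_arm --deltas '[[[0.1,0.5,0],[0,0,0],0.3],[[0.1,0.9,0],[0,0,0],0.3],[[0.1,1,0],[0,0,0],0.3],[[0.1,1,0],[0,0,0],0.3],[[0.1,1,0],[0,0,0],0.3],[[0.1,1,0],[0,0,0],0.3],[[0.1,1,0],[0,0,0],0.3],[[0.1,1,0],[0,0,0],0.3]]'

```text
clock: 12.2
tcp_pos: [0.5628, -0.0566, 0.0772]
ee_rot: [3.141, 0.004, -0.0]
ft_force: [1.0, -1.0, -5.6]
finger_gap: 0.0359
```

Call:
step_arm --deltas '[[[0,1,0],[0,0,0],0.3],[[0,1,0],[0,0,0],0.3],[[0,1,0],[0,0,0],0.3],[[0,0.8,0],[0,0,0],0.3],[[0,0,0],[0,0,0],0.3],[[0,0,0],[0,0,0],0.3]]'

```text
clock: 12.95
tcp_pos: [0.5624, -0.2062, 0.0768]
ee_rot: [-3.14, -0.003, 0.002]
ft_force: [-0.0, 0.5, -5.3]
finger_gap: 0.0358
```

```bash
python3 - <<'E'
from h import *
go([.564,-.208,.05],0.002)
for n in("top","side"):
    cv2.imwrite(f"pics/{n}8.png",capture(n)[:,:,::-1])
f=lambda n,l,t,w,h,k:cv2.resize(cv2.imread(f"pics/{n}8.png")[t:t+h,l:l+w],None,fx=k,fy=k,interpolation=cv2.INTER_NEAREST)
cv2.imwrite("pics/c8.png",np.hstack([f("top",375,125,70,100,5),f("side",260,90,80,100,5)]))
E
```

```text
t 12.95 tcp [ 0.5624 -0.2062  0.0768] yaw 0.0018 z [-0.0014  0.0011 -1.    ] F [-0.02  0.48 -5.27] gap 0.0358
shares [0.042 0.047 0.67 ] turn z -0.001
```

View pics/c8.png

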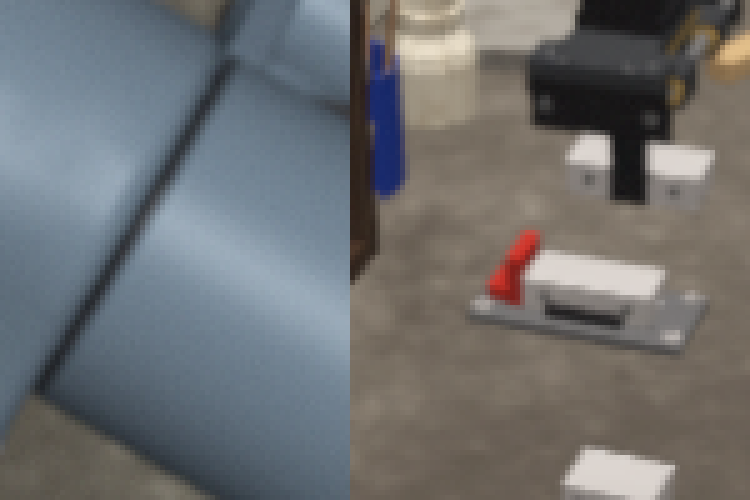

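Call:
step_arm --deltas '[[[0.04,0.05,0.5],[0,0,0],0.3],[[0,0,0.5],[0,0,0],0.3],[[0,0,0.3],[0,0,0],0.3],[[0,0,0],[0,0,0],0.3],[[0,0,0],[0,0,0],0.3]]'

```text
clock: 13.68
tcp_pos: [0.5654, -0.2082, 0.0252]
ee_rot: [3.141, 0.004, 0.001]
ft_force: [0.6, -0.3, -4.0]
finger_gap: 0.0358
```

```bash
python3 - <<'E'
from h import *
st()
b=capture("side")[:,:,::-1];cv2.imwrite("pics/side9.png",b)
cv2.imwrite("pics/c9.png",cv2.resize(b[110:170,270:350],None,fx=9,fy=9,interpolation=cv2.INTER_NEAREST))
E
```

```text
t 13.68 tcp [ 0.5654 -0.2082  0.0252] yaw 0.0026 z [ 6.e-04 -3.e-04 -1.e+00] F [ 0.56 -0.28 -3.97] gap 0.0358
```

View pics/c9.png

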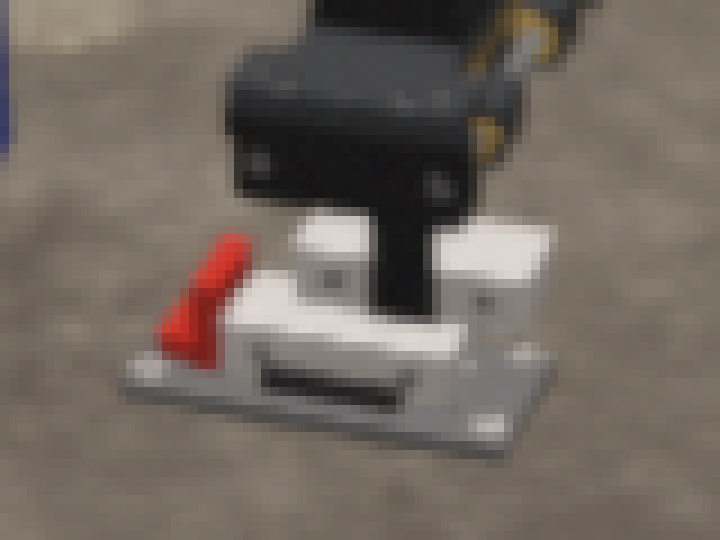

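```bash
cat > fit2.py <<'E'
from fit import *
def faces(v,z0,z1,L=.08):
    X=box(v[0],v[1],v[2],L,.036,z0,z1) # idx: z,a,b
    return [X,X[[0,2,4,6]],X[[1,3,5,7]],X[4:]]  # all(end), -y side? ,+y side, top
def lh(h):
    x,y,th,p,w=h;c,s=np.cos(th),np.sin(th)
    pl=box(x+c*p,y+s*p,th,.136,.064,0,.008);q=.041+w/2
    stp=box(x+c*q,y+s*q,th,w,.036,.008,.042)
    ck=box(x,y,th,.045,.056,.008,.016)
    return [pl,top(pl)],[ck]+faces(h,.008,.03)+[stp]
def res(img,layers,win,mask,groups=None,n="side"):
    l,t,r,b=win;I=img[t:b,l:r].astype(float);m=mask[t:b,l:r].ravel()
    rem=np.ones(I.shape[:2]);A=[]
    for X in layers[::-1]:
        c=cv2.GaussianBlur(sil(n,X,win),(0,0),.5);A.append((rem*c).ravel());rem=rem*(1-c)
    A.append(rem.ravel());A=np.array(A).T[m]
    y=I.reshape(-1,3)[m];sol=np.linalg.lstsq(A,y,rcond=None)[0]
    return (np.abs(y-A@sol).clip(0,60)**2).mean()
def nm(f,x0,step):
    best=None;x=np.array(x0,float)
    for k in range(4):
        sx=np.vstack([x]+[x+e*(1 if k%2 else -1)*(1+.3*k) for e in np.diag(step)])
        m=minimize(f,x,method="Nelder-Mead",options=dict(initial_simplex=sx,xatol=2e-5,fatol=1e-3,maxiter=800))
        if best is None or m.fun<best.fun: best=m
        x=best.x
    return best
E
python3 - <<'E'
from fit2 import *
I0=cv2.imread("pics/side0.png");I=cv2.imread("pics/side9.png")
win=(279,130,337,166);one=np.ones((400,640),bool)
b=nm(lambda v:res(I0,sum(lh(v),[]),win,one),[.5913,-.2085,.002,.004,.0145],[.003,.003,.03,.003,.003]);print("holder side",np.round(b.x,4),b.fun)
H=b.x
d=I.astype(int).max(2)
g=(d<75).astype(np.uint8)
# gripper = dark comps in the upper area only
nl,lab,sts,_=cv2.connectedComponentsWithStats(g);mask=one.copy()
k=lab[140,315];print("lab",k,sts[k])
gm=(lab==lab[128,302]);print(sts[lab[128,302]])
gm=cv2.dilate(gm.astype(np.uint8),np.ones((3,3)))>0
gm[:134,:]=True
mask=~gm
for z0 in(.037,.0405,.044):
    def L(v):
        p,s=lh(H);return p+s+faces(v,z0,z0+.022)
    b=nm(lambda v:res(I,L(v),win,mask),[.565,-.208,.002],[.003,.003,.03]);print(z0,np.round(b.x,4),round(b.fun,1))
def L(v):
    p,s=lh(H);return p+s+faces([v[0],v[1],.0026],v[2],v[2]+.022)
b=nm(lambda v:res(I,L(v),win,mask),[.565,-.208,.04],[.003,.003,.003]);print(np.round(b.x,4),round(b.fun,1))
v=b.x;q=cv2.resize(I[110:170,270:350],None,fx=9,fy=9,interpolation=cv2.INTER_NEAREST)
for X in lh(H)[1][3:]+faces([v[0],v[1],.0026],v[2],v[2]+.022): cv2.polylines(q,[cv2.convexHull(((proj("side",X)-[269.5,109.5])*9).astype(np.float32)).astype(np.int32)],1,(0,200,0),1)
cv2.imwrite("pics/ov9.png",q)
E
```

```text
holder side [ 0.5944 -0.209  -0.0024  0.0017  0.0136] 176.20190705040088
lab 19 [ 295   83   42   62 1386]
[ 295   83   42   62 1386]
0.037 [ 0.5678 -0.2169 -0.028 ] 221.9
0.0405 [ 0.5658 -0.2108 -0.0273] 222.8
0.044 [ 0.5638 -0.2047 -0.0341] 223.8
[ 0.5664 -0.2124  0.0394] 223.8
```

View pics/ov9.png

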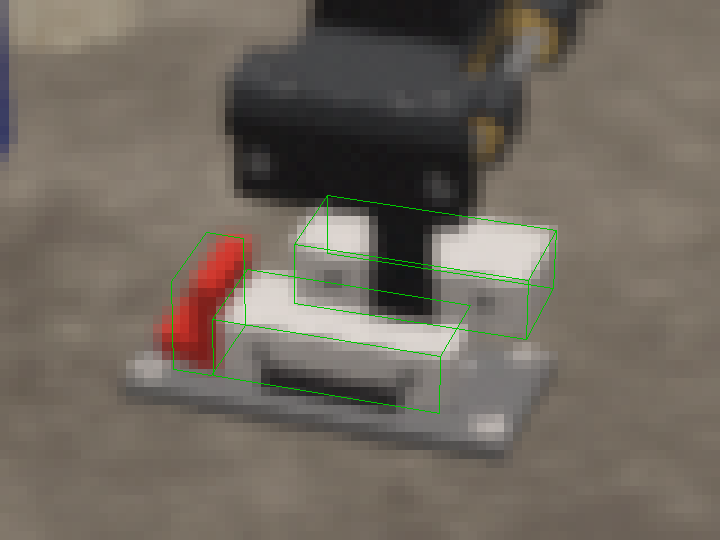

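```bash
python3 - <<'E'
from fit2 import *
def noline(I):
    hsv=cv2.cvtColor(I,cv2.COLOR_BGR2HSV);r=((hsv[...,1]>90)&((hsv[...,0]<12)|(hsv[...,0]>168))).astype(np.uint8)
    return ~(cv2.dilate(r,np.ones((3,3)))>0)
def Lh(v):
    x,y,th,p=v;c,s=np.cos(th),np.sin(th);pl=box(x+c*p,y+s*p,th,.136,.064,0,.008)
    ck=box(x,y,th,.045,.056,.008,.016)
    return [pl,top(pl),ck]+faces(v,.008,.03)
for n,win in(("top",(392,143,430,198)),("side",(279,133,336,166))):
    I=cv2.imread(f"pics/{n}0.png");m=noline(I)
    for x0 in([.5913,-.208,.0,.003],[.588,-.206,.01,.003]):
        b=nm(lambda v:res(I,Lh(v),win,m,n=n),x0,[.003,.003,.03,.003]);print(n,np.round(b.x,4),round(b.fun,1))
    v=b.x;l,t,r,bb=win;q=cv2.resize(I[t:bb,l:r],None,fx=9,fy=9,interpolation=cv2.INTER_NEAREST)
    for X in Lh(v): cv2.polylines(q,[cv2.convexHull(((proj(n,X)-[l-.5,t-.5])*9).astype(np.float32)).astype(np.int32)],1,(0,200,0),1)
    cv2.imwrite(f"pics/ovh_{n}.png",q)
E
```

```text
top [ 0.5895 -0.2066 -0.0009  0.0059] 145.4
top [ 5.895e-01 -2.066e-01 -1.000e-04  5.900e-03] 145.4
side [ 0.5913 -0.2095 -0.0103  0.0048] 128.6
side [ 0.5914 -0.2094 -0.0119  0.0047] 128.6
```

View pics/ovh_side.png

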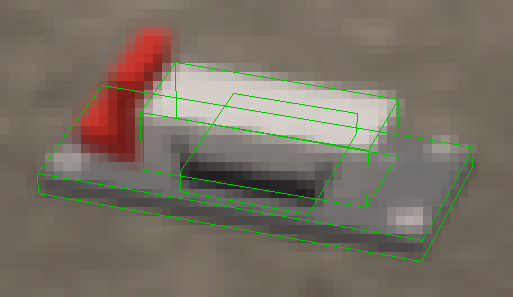

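View pics/ovh_top.png

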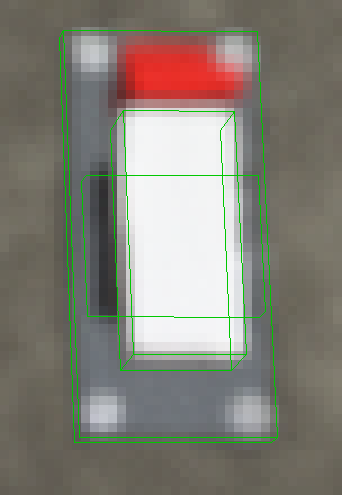

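```bash
cat > fit3.py <<'E'
from fit2 import *
def nored(I):
    hsv=cv2.cvtColor(I,cv2.COLOR_BGR2HSV);r=((hsv[...,1]>90)&((hsv[...,0]<12)|(hsv[...,0]>168))).astype(np.uint8)
    return ~(cv2.dilate(r,np.ones((3,3)))>0)
def Lh(v):
    x,y,th,p=v;c,s=np.cos(th),np.sin(th);pl=box(x+c*p,y+s*p,th,.136,.064,0,.008)
    ck=box(x,y,th,.045,.056,.008,.016)
    return [pl,top(pl),ck]+faces(v,.008,.03)
def gmask(I,seed):
    g=(I.astype(int).max(2)<75).astype(np.uint8);_,lab=cv2.connectedComponents(g)
    k=lab[seed[1],seed[0]];assert k>0
    return cv2.dilate((lab==k).astype(np.uint8),np.ones((3,3)))>0
def joint(I,win,m,z0,x0):
    # holder yaw shared with 0; params: hx,hy,hth,p, bx,by,bth
    return nm(lambda v:res(I,Lh(v[:4])+faces(v[4:7],z0,z0+.022),win,m),x0,[.003,.003,.02,.003,.003,.003,.02])
E
python3 - <<'E'
from fit3 import *
I=cv2.imread("pics/side9.png");gm=gmask(I,(302,128));gm[:134]=True
m=nored(I)&~gm
for z0 in(.039,.042):
  b=joint(I,(279,133,337,166),m,z0,[.5913,-.2095,-.005,.0048,.566,-.211,-.005]);print(z0,np.round(b.x,4),round(b.fun,1))
E
```

```text
0.039 [ 0.5915 -0.2097 -0.002   0.0049  0.5667 -0.2134 -0.0171] 159.9
0.042 [ 0.5911 -0.2097 -0.0063  0.0054  0.565  -0.2084 -0.0239] 160.8
```

Call:
step_arm --deltas '[[[0,0,0.1],[0,0,0],0.3],[[0,0,0.08],[0,0,0],0.3],[[0,0,0],[0,0,0],0.3]]'

```text
clock: 14.1
tcp_pos: [0.5648, -0.208, 0.0177]
ee_rot: [-3.141, -0.004, 0.001]
ft_force: [0.2, 0.6, -5.2]
finger_gap: 0.0359
```

Call:
step_arm --deltas '[[[0,0,0.05],[0,0,0],0.3],[[0,0,0],[0,0,0],0.3]]'

```text
clock: 14.35
tcp_pos: [0.5649, -0.2081, 0.0157]
ee_rot: [-3.141, -0.004, 0.0]
ft_force: [-1.1, 0.2, -4.4]
finger_gap: 0.0358
```

Call:
step_arm --deltas '[[[0,0,0.04],[0,0,0],0.3],[[0,0,0],[0,0,0],0.3]]'

```text
clock: 14.6
tcp_pos: [0.5652, -0.2083, 0.0146]
ee_rot: [3.141, 0.004, 0.001]
ft_force: [-0.1, 0.4, -1.2]
finger_gap: 0.036
```

```bash
python3 - <<'E'
from fit3 import *
I=np.ascontiguousarray(capture("side")[:,:,::-1]);cv2.imwrite("pics/side10.png",I);st()
cv2.imwrite("pics/c10.png",cv2.resize(I[110:170,270:350],None,fx=9,fy=9,interpolation=cv2.INTER_NEAREST))
gm=gmask(I,(302,128));gm[:137]=True
m=nored(I)&~gm
b=joint(I,(279,135,337,166),m,.030,[.5913,-.2095,-.005,.0048,.566,-.211,-.005]);print(np.round(b.x,4),round(b.fun,1))
H=[.5913,-.2096,-.005,.0049]
b=nm(lambda v:res(I,Lh(H)+faces(v,.03,.052),(279,135,337,166),m),[.566,-.21,-.005],[.003,.003,.02]);print(np.round(b.x,4),b.fun)
E
```

```text
t 14.65 tcp [ 0.5652 -0.2083  0.0147] yaw 0.0024 z [ 5.e-04 -3.e-04 -1.e+00] F [-0.28  0.04 -0.61] gap 0.0357
[ 0.592  -0.2109  0.0083  0.0044  0.5653 -0.2101 -0.0147] 150.6
[ 0.5653 -0.21   -0.0008] 153.00921831785476
```

View pics/c10.png

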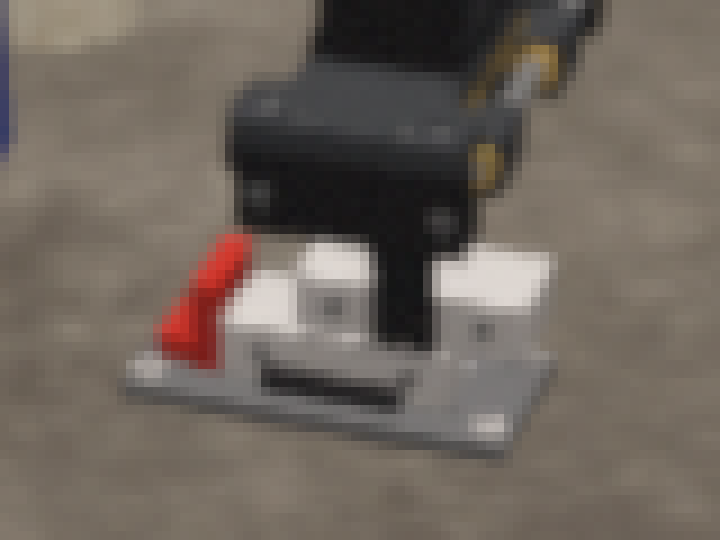

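Seated. The front faces are coplanar (steel front edge around (300,148), no steel strip showing), with about 26 mm overhanging. Now I'll slide with a light press.

Call:
step_arm --deltas '[[[0,0,0.03],[0,0,0],0.3],[[0.08,0,0],[0,0,0],0.3],[[0.1,0,0],[0,0,0],0.3],[[0.1,0,0],[0,0,0],0.3],[[0.1,0,0],[0,0,0],0.3],[[0,0,0],[0,0,0],0.3]]'

```text
clock: 15.4
tcp_pos: [0.5786, -0.208, 0.0146]
ee_rot: [-3.141, -0.005, 0.005]
ft_force: [-6.4, 0.4, 9.7]
finger_gap: 0.0361
```

```bash
python3 -c "
from h import *
st()"
```

```text
t 15.4 tcp [ 0.5786 -0.208   0.0146] yaw 0.0031 z [-3.2e-03  3.0e-04 -1.0e+00] F [-6.35  0.37  9.71] gap 0.0361
```

Call:
step_arm --deltas '[[[0.1,0,0],[0,0,0],0.3],[[0.1,0,0],[0,0,0],0.3],[[0.06,0,0],[0,0,0],0.3],[[0,0,0],[0,0,0],0.3]]'

```text
clock: 15.9
tcp_pos: [0.5886, -0.208, 0.0146]
ee_rot: [-3.141, -0.005, 0.006]
ft_force: [-6.9, 0.2, 8.9]
finger_gap: 0.0359
```

Call:
step_arm --deltas '[[[0.04,0,0],[0,0,0],0.3],[[0,0,0],[0,0,0],0.3]]'

```text
clock: 16.15
tcp_pos: [0.59, -0.208, 0.0146]
ee_rot: [-3.141, -0.005, 0.007]
ft_force: [-6.8, -0.4, 9.8]
finger_gap: 0.036
```

Call:
step_arm --deltas '[[[0.04,0,0],[0,0,0],0.3],[[0,0,0],[0,0,0],0.3]]'

```text
clock: 16.4
tcp_pos: [0.5913, -0.208, 0.0146]
ee_rot: [-3.141, -0.005, 0.007]
ft_force: [-7.5, 0.1, 10.9]
finger_gap: 0.0357
```

Call:
step_arm --deltas '[[[0.04,0,0],[0,0,0],0.3],[[0,0,0],[0,0,0],0.3]]'

```text
clock: 16.65
tcp_pos: [0.5912, -0.2079, 0.0146]
ee_rot: [-3.141, -0.006, 0.013]
ft_force: [-11.2, -1.4, 12.6]
finger_gap: 0.0356
```

Call:
step_arm --deltas '[[[0.04,0,0],[0,0,0],0.3],[[0,0,0],[0,0,0],0.3]]'

```text
clock: 16.9
tcp_pos: [0.5912, -0.2079, 0.0146]
ee_rot: [-3.14, -0.006, 0.018]
ft_force: [-14.4, -1.4, 13.9]
finger_gap: 0.0361
```

```bash
python3 - <<'E'
from fit3 import *
I=np.ascontiguousarray(capture("side")[:,:,::-1]);cv2.imwrite("pics/side11.png",I);st()
cv2.imwrite("pics/c11.png",cv2.resize(I[110:170,270:350],None,fx=9,fy=9,interpolation=cv2.INTER_NEAREST))
E
```

```text
t 16.95 tcp [ 0.5913 -0.2079  0.0146] yaw 0.004 z [-0.0112  0.0015 -0.9999] F [-14.34  -1.32  14.08] gap 0.0355
```

View pics/c11.png

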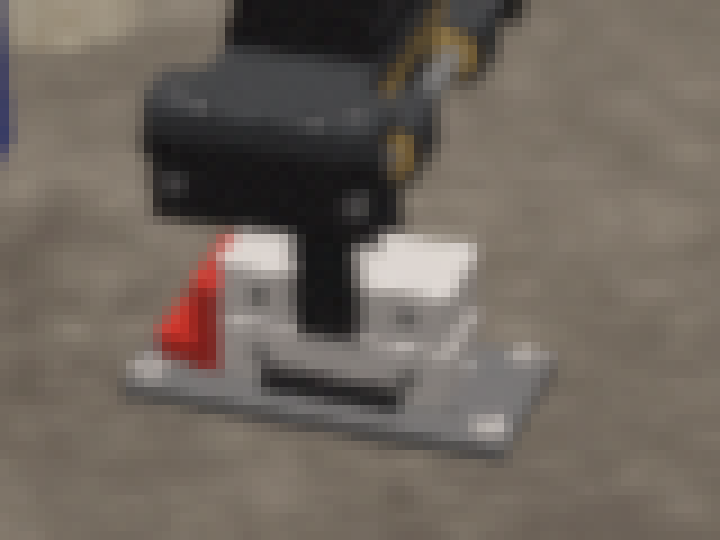

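```bash
python3 - <<'E'
from fit3 import *
I=cv2.imread("pics/side11.png");gm=gmask(I,(306,140));gm[:135]=True
# dark slot is cheek: keep out
m=nored(I)&~gm
win=(279,135,337,166)
for H in([.5913,-.2096,-.003,.0049],[.5913,-.2096,.006,.0049]):
  b=nm(lambda v:res(I,Lh(H)+faces(v,.03,.052),win,m),[.592,-.21,0],[.003,.003,.02]);print(np.round(b.x,4),b.fun)
b=joint(I,win,m,.030,[.5913,-.2095,-.005,.0048,.592,-.21,-.005]);print(np.round(b.x,4),round(b.fun,1))
I0=cv2.imread("pics/side0.png")
b=nm(lambda v:res(I0,Lh(v),(279,135,337,166),nored(I0)),[.5913,-.2096,0,.0049],[.003,.003,.02,.003]);print(np.round(b.x,4))
for y,x in((145,None),):
  for c in (298,300,302,312,314,316,318): print(c,I[138:156,c].mean(1).round().astype(int).tolist())
E
```

```text
[ 0.5916 -0.2092  0.025 ] 147.66317794455733
[ 0.5917 -0.2092  0.0295] 148.17905202417623
[ 0.5929 -0.2173 -0.0066  0.0046  0.5915 -0.2091  0.0223] 121.5
[ 0.5913 -0.2095 -0.0108  0.0048]
298 [213, 200, 156, 119, 91, 96, 124, 151, 134, 126, 107, 97, 108, 109, 103, 111, 115, 83]
300 [214, 212, 164, 129, 125, 125, 127, 134, 145, 134, 127, 116, 87, 51, 36, 70, 110, 92]
302 [132, 150, 121, 94, 89, 91, 101, 112, 142, 134, 129, 127, 109, 67, 35, 56, 107, 107]
312 [205, 214, 215, 212, 164, 130, 127, 126, 126, 134, 147, 134, 128, 124, 96, 54, 36, 71]
314 [215, 215, 215, 212, 168, 132, 110, 99, 117, 134, 172, 142, 126, 107, 83, 78, 76, 94]
316 [215, 215, 215, 212, 187, 145, 123, 114, 122, 129, 148, 131, 125, 114, 111, 122, 126, 118]
318 [215, 215, 215, 216, 209, 160, 130, 128, 127, 128, 139, 155, 137, 127, 127, 127, 125, 120]
```

```bash
python3 - <<'E'
import cv2
for f in("side10","side11"):
  I=cv2.imread(f"pics/{f}.png");print(f)
  for c in (304,305,306,308,309,310,319,320): print(c,I[138:154,c].mean(1).round().astype(int).tolist())
E
```

```text
side10
304 [198, 207, 193, 153, 131, 129, 128, 132, 152, 134, 127, 127, 122, 80, 39, 39]
305 [213, 214, 207, 162, 132, 122, 119, 127, 143, 139, 131, 128, 124, 86, 45, 40]
306 [212, 215, 213, 165, 130, 105, 97, 118, 133, 146, 135, 129, 125, 96, 55, 36]
308 [206, 214, 212, 169, 134, 119, 118, 123, 135, 172, 143, 128, 126, 115, 72, 37]
309 [201, 212, 210, 176, 139, 128, 127, 126, 134, 170, 138, 125, 127, 123, 81, 38]
310 [175, 189, 190, 163, 126, 114, 113, 112, 116, 140, 123, 124, 127, 123, 84, 42]
319 [96, 190, 209, 211, 208, 156, 125, 124, 123, 123, 130, 149, 134, 126, 125, 123]
320 [92, 188, 211, 215, 211, 162, 130, 127, 128, 127, 126, 130, 128, 123, 121, 120]
side11
304 [21, 22, 22, 22, 25, 23, 23, 22, 40, 95, 123, 128, 123, 79, 37, 40]
305 [22, 23, 22, 24, 22, 23, 25, 25, 37, 89, 121, 127, 124, 86, 46, 40]
306 [22, 24, 22, 22, 23, 24, 24, 25, 32, 75, 119, 126, 124, 96, 55, 37]
308 [47, 41, 38, 34, 27, 26, 27, 28, 34, 70, 112, 126, 127, 116, 72, 36]
309 [120, 113, 104, 94, 69, 58, 56, 56, 63, 95, 111, 124, 128, 123, 80, 38]
310 [178, 181, 176, 166, 125, 103, 100, 99, 105, 135, 127, 127, 127, 124, 85, 43]
319 [215, 215, 215, 216, 204, 154, 126, 124, 129, 139, 158, 160, 137, 126, 125, 123]
320 [216, 214, 206, 200, 172, 136, 126, 128, 148, 155, 167, 147, 131, 124, 121, 121]
```

Met the stop: x held at 0.5913 while force rose from 7 to 14 N. A thin bright strip shows under the block's front edge (around (315,148)), which could be a 1 mm lateral offset. I'll relax the press, open, lower the fingers to straddle both blocks and close lightly to true them up.

Call:
step_arm --deltas '[[[-0.09,0,0],[0,0,0],0.3],[[0,0,-0.04],[0,0,0],0.3],[[0,0,0],[0,0,0],0.3]]'

```text
clock: 17.32
tcp_pos: [0.5914, -0.2078, 0.0146]
ee_rot: [-3.141, -0.004, 0.007]
ft_force: [-6.3, -0.9, 3.3]
finger_gap: 0.0356
```

Call:
step_arm --deltas '[[[0,0,0],[0,0,0],0.52],[[0,0,0],[0,0,0],0.52],[[0,0,0],[0,0,0],0.52]]'

```text
clock: 17.7
tcp_pos: [0.5944, -0.2083, 0.0148]
ee_rot: [3.141, 0.004, 0.003]
ft_force: [0.2, 0.9, -0.8]
finger_gap: 0.0451
```

```bash
python3 - <<'E'
from h import *
st()
I=np.ascontiguousarray(capture("side")[:,:,::-1]);cv2.imwrite("pics/side12.png",I)
cv2.imwrite("pics/c12.png",cv2.resize(I[110:170,270:350],None,fx=9,fy=9,interpolation=cv2.INTER_NEAREST))
E
```

```text
t 17.7 tcp [ 0.5944 -0.2083  0.0148] yaw 0.0024 z [ 1.6e-03 -6.0e-04 -1.0e+00] F [ 0.18  0.87 -0.77] gap 0.0451
```

View pics/c12.png

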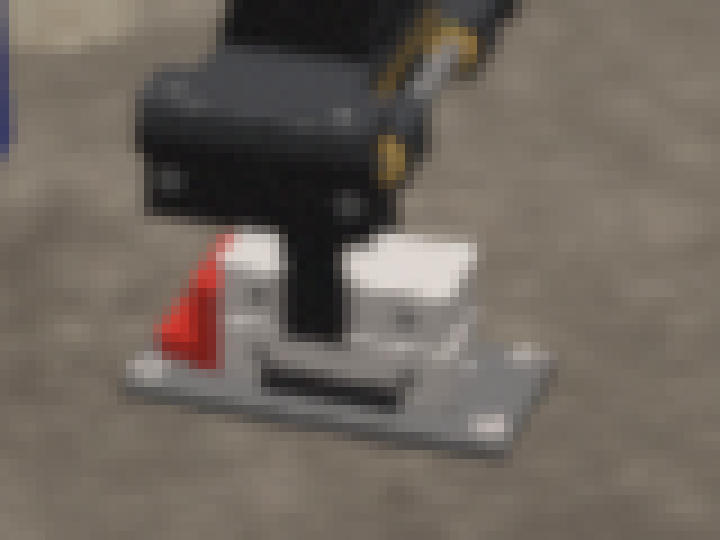

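Call:
step_arm --deltas '[[[0,0,0.08],[0,0,0],0.52],[[0,0,0],[0,0,0],0.52]]'

```text
clock: 18.0
tcp_pos: [0.5933, -0.208, 0.0111]
ee_rot: [-3.141, -0.004, 0.001]
ft_force: [-0.1, 0.4, 0.9]
finger_gap: 0.0452
```

Call:
step_arm --deltas '[[[0,0,0.07],[0,0,0],0.52],[[0,0,0.06],[0,0,0],0.52],[[0,0,0],[0,0,0],0.52]]'

```text
clock: 18.38
tcp_pos: [0.5932, -0.208, 0.006]
ee_rot: [-3.141, -0.004, 0.001]
ft_force: [-0.1, 0.0, 0.8]
finger_gap: 0.0455
```

Free. Now a light squeeze on both blocks.

Call:
step_arm --deltas '[[[0,0,0],[0,0,0],0.3],[[0,0,0],[0,0,0],0.3],[[0,0,0],[0,0,0],0.3],[[0,0,0],[0,0,0],0.3]]' --force 15

```text
clock: 18.88
tcp_pos: [0.5934, -0.208, 0.0063]
ee_rot: [-3.141, -0.003, -0.0]
ft_force: [0.1, 0.7, 1.1]
finger_gap: 0.0358
```

```bash
python3 - <<'E'
from h import *
st()
I=np.ascontiguousarray(capture("side")[:,:,::-1]);cv2.imwrite("pics/side13.png",I)
cv2.imwrite("pics/c13.png",cv2.resize(I[110:170,270:350],None,fx=9,fy=9,interpolation=cv2.INTER_NEAREST))
E
```

```text
t 18.88 tcp [ 0.5934 -0.208   0.0063] yaw 0.002 z [ 1.e-04  2.e-04 -1.e+00] F [0.07 0.75 1.07] gap 0.0358
```

View pics/c13.png

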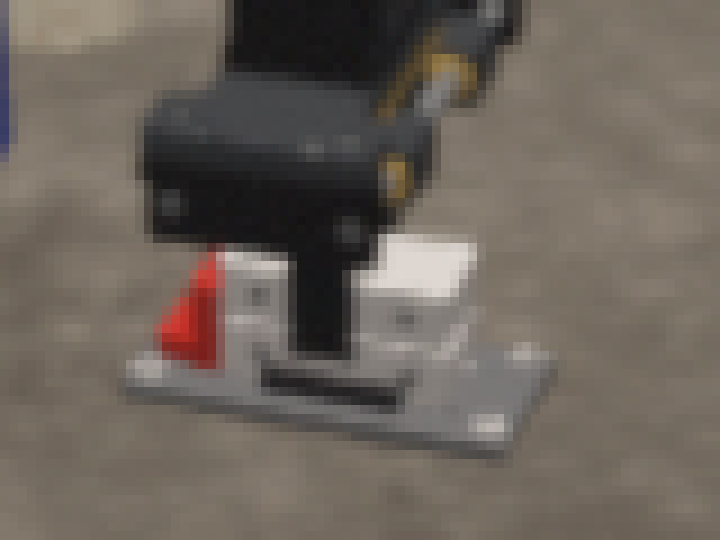

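Call:
step_arm --deltas '[[[0,0,0],[0,0,0],0.6],[[0,0,0],[0,0,0],0.6],[[0,0,0],[0,0,0],0.6],[[0,0,-0.4],[0,0,0],0.6],[[0,0,-0.8],[0,0,0],0.6],[[0,0,-1],[0,0,0],0.6],[[0,0,-1],[0,0,0],0.6],[[0,0,0],[0,0,0],0.6]]'

```text
clock: 19.92
tcp_pos: [0.5963, -0.2096, 0.1394]
ee_rot: [3.137, 0.004, 0.014]
ft_force: [0.1, -0.5, -0.8]
finger_gap: 0.052
```

Call:
step_arm --deltas '[[[-0.3,1,0],[0,0,0],0.6],[[-0.5,1,0],[0,0,0],0.6],[[-0.5,1,0],[0,0,0],0.6],[[-0.5,1,0],[0,0,0],0.6],[[-0.5,1,0],[0,0,0],0.6],[[-0.5,1,0],[0,0,0],0.6],[[-0.5,1,0],[0,0,0],0.6],[[-0.5,1,0],[0,0,0],0.6]]'

```text
clock: 20.92
tcp_pos: [0.441, -0.529, 0.1336]
ee_rot: [-3.14, -0.004, 0.001]
ft_force: [0.8, -0.2, -0.8]
finger_gap: 0.0523
```

```bash
python3 - <<'E'
from h import *
st()
o=[]
for n,w in(("top",(380,130,60,75)),("side",(275,115,60,60))):
    I=np.ascontiguousarray(capture(n)[:,:,::-1]);cv2.imwrite(f"pics/{n}14.png",I)
    l,t,a,b=w;q=cv2.resize(I[t:t+b,l:l+a],(400,int(400*b/a)),interpolation=cv2.INTER_NEAREST);o.append(cv2.copyMakeBorder(q,0,500-q.shape[0],0,0,cv2.BORDER_CONSTANT))
cv2.imwrite("pics/c14.png",np.hstack(o))
E
```

```text
t 20.93 tcp [ 0.441  -0.529   0.1336] yaw 0.0022 z [-8.0e-04  1.4e-03 -1.0e+00] F [ 0.84 -0.24 -0.78] gap 0.0523
```

View pics/c14.png

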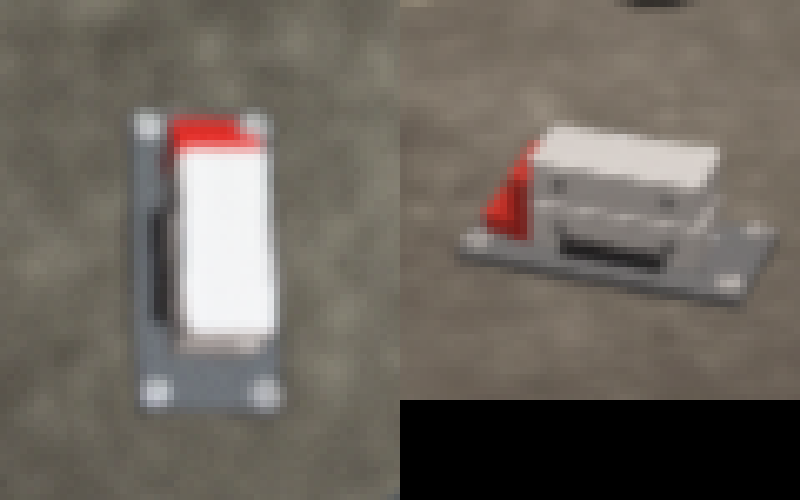

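```bash
python3 - <<'E'
from fit3 import *
for n,win,H in(("top",(392,143,430,198),[.5895,-.2066,-.0005,.0059]),("side",(279,130,337,166),[.5913,-.2095,-.005,.0048])):
    I=cv2.imread(f"pics/{n}14.png");m=nored(I)
    b=nm(lambda v:res(I,Lh(H)+faces(v,.03,.052),win,m,n=n),H[:3],[.003,.003,.02])
    print(n,"block",np.round(b.x,4),"minus holder mm",np.round((b.x[:2]-H[:2])*1e3,1),round(b.fun,1))
print(hand_in())
E
```

```text
top block [ 0.5922 -0.2061 -0.0156] minus holder mm [2.7 0.5] 129.3
side block [ 0.5919 -0.2095  0.005 ] minus holder mm [0.6 0. ] 126.0
the job is handed in; nothing more can be done
None
```

The long steel block now lies on the holder's block, up against the red stop and lined up with it. I released it, moved the arm clear and handed the job in at about 21 s of the 38 s.

- **Picking up:** the fingers were really about 27 mm higher than the reported tool height. My first close passed over the block without touching it, so I found the table by feel and gripped from there. The tips pressed the table with about 15 N.
- **Placing and sliding:** I set the block down lined up with about 26 mm overhanging, the end away from the stop. I then slid it under a light press of about 14 N, without lifting. It met the stop when x stayed at 0.591 m and the push rose from 7 to 14 N.
- **Truing up:** after letting go I lowered the fingers around both blocks and squeezed gently. They closed to 35.8 mm over the pair, so the sides are flush.

**Last checks:**

| Camera | Along the holder | Sideways | Twist relative to the holder |
|---|---|---|---|
| Side | +0.6 mm | 0.0 mm | +0.010 rad |
| Top | +2.7 mm | +0.5 mm | -0.015 rad |

- **Disagreement:** the cameras differ by about 2 mm along the holder and about 1.4° in twist. That is near the limit of the calibration and picture resolution. About +1 mm along the holder is expected, because the stop starts 1 mm past the block's end.
- **Bright line:** a faint line stayed visible at the joint before and after the squeeze. I took it to be an edge highlight, but did not confirm that.
- **Other blocks:** I did not touch the short steel or brass block, and made no separate final check of them.

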